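# Build up the spacer stack on the arbor held in the vise

## Task

Thread the three flanged steel spacers, hubs upwards, onto the upright arbor that is clamped in the bench vise: the one with the largest flange first, right down on the arbor's shoulder, then the medium one on top of it, then the smallest. Lower each one down the arbor gently rather than letting it drop, leave all three sitting flat and loose of the gripper, and leave the padlock, brass sleeve, oil bottle and tin where they stand.

Things in the scene. Friction and masses are not known exactly. Their poses are not given: they have to be found in the camera images.
- arbor_seat (a point): Centre of the top face of the steel arbor's 50 mm wide shoulder, the first spacer's seat; z is up the arbor. 137 mm above the bench, 22 mm above the jaws (100 mm wide) of the dark grey vise that holds the arbor. From it the 20 mm spindle rises 64 mm, its last 10 mm tapering to 10 mm. The vise reaches 120 mm behind (+x) the arbor and its handle 140 mm in front (-x), all below the shoulder.
- arbor_tip (a point): Top end of the spindle, on its axis, 64 mm above the seat (201 mm above the bench).
- large_center (a point): Large spacer: bare steel, a flat round flange 110 mm in diameter and 6 mm thick with a round hub, 40 mm in diameter and 18 mm high, on top of it (whole height 24 mm) and a 24 mm bore right through. It lies loose on the bench, hub up. This point is on its axis, half-way up (12 mm above its underside); z is its axis, out of the hub.
- medium_center (a point): Medium spacer: bare steel, a flat round flange 90 mm in diameter and 6 mm thick with a round hub, 40 mm in diameter and 18 mm high, on top of it (whole height 24 mm) and a 24 mm bore right through. It lies loose on the bench, hub up. This point is on its axis, half-way up (12 mm above its underside); z is its axis, out of the hub.
- small_center (a point): Small spacer: bare steel, a flat round flange 70 mm in diameter and 6 mm thick with a round hub, 40 mm in diameter and 18 mm high, on top of it (whole height 24 mm) and a 24 mm bore right through. It lies loose on the bench, hub up. This point is on its axis, half-way up (12 mm above its underside); z is its axis, out of the hub.
- padlock_center (a point): Bystander: brass padlock standing upright, body 62 x 28 x 55 mm, 98 mm high with its shackle; this point is 30 mm up.
- sleeve_center (a point): Bystander, not one of the spacers: plain brass sleeve without a flange, 60 mm in diameter, 35 mm high, at its centre.
- oil_center (a point): Bystander: amber oil bottle with a white cap, 60 mm in diameter, 150 mm high, at half height.
- tin_center (a point): Bystander: open aluminium tin, 80 mm across, 80 mm high, at half height.
Things that resemble listed ones, but are neither listed nor needed, are in the scene too. Leave any black or red look-alike of the part that bears medium_center alone.

How it is judged:
On the way, in this order (a step that is already met when the one before it is completed fails the run):
1. the large spacer sits on the arbor's shoulder, released (horizontal distance between large_center and arbor_seat below 0.005 m and z of large_center in the frame of arbor_seat between 0.008 and 0.016 m and angle between large_center's own z axis and vertical below 0.1 rad and contact force between large and the fingers below 0.2 N), for 0.2 s.
2. the medium spacer sits on the large one, released (horizontal distance between each of large_center, medium_center and arbor_seat below 0.005 m and z of large_center in the frame of arbor_seat between 0.008 and 0.016 m and angle between each of large_center, medium_center's own z axis and vertical below 0.1 rad and z of medium_center in the frame of arbor_seat between 0.032 and 0.04 m and contact force between medium and the fingers below 0.2 N), for 0.2 s.
3. the small spacer sits on top, released (horizontal distance between each of large_center, medium_center, small_center and arbor_seat below 0.005 m and z of large_center in the frame of arbor_seat between 0.008 and 0.016 m and angle between each of large_center, medium_center, small_center's own z axis and vertical below 0.1 rad and z of medium_center in the frame of arbor_seat between 0.032 and 0.04 m and z of small_center in the frame of arbor_seat between 0.056 and 0.064 m and contact force between small and the fingers below 0.2 N), for 0.2 s.
At the end, for the whole second after the job is handed in: All three spacers are on the arbor, hubs up, large at the bottom, medium on it, small on top: each centred on the arbor within 5 mm, within 4 mm of its seated height (centres 12, 36 and 60 mm above the seat), level within 0.1 rad, released and at rest (all of step 3 and contact force between each of large, medium and the fingers below 0.2 N and linear speed of each of large, medium, small below 0.02 m/s); the robot touches nothing.
It fails at once if a spacer is dropped down the arbor (faster than 0.6 m/s while on or just over it) ((linear speed of large above 0.6 m/s and horizontal distance between large_center and arbor_seat below 0.006 m) or (linear speed of medium above 0.6 m/s and horizontal distance between medium_center and arbor_seat below 0.006 m) or (linear speed of small above 0.6 m/s and horizontal distance between small_center and arbor_seat below 0.006 m)).
It fails at once if the padlock, sleeve, bottle or tin is moved more than 30 mm (distance of any of padlock_center, sleeve_center, oil_center, tin_center from where it was at the start of the episode above 0.03 m).
It also fails if it takes over 72 s, if anything falls off the work surface, if the arm or the gripper's body presses on something with over 40 N, if the wrist force passes 120 N, or if a joint passes its speed limit or range.

## Robot

A 6-joint arm with a two-finger parallel gripper is mounted at the origin on the work surface. World frame = base frame: x ahead of the robot, y to its left, z up, the work surface at z = 0. Lengths are in m, angles in rad, forces in N, time in s.
With the tool pointing down it reaches from about 0.375 to 0.975 m from the base axis. Payload 3.8 kg.
Tool frame: the origin (TCP) lies at the very end of the fingers, on their centre line; the grasp point (between the pads) lies 19 mm behind it; z points along the fingers, y is the direction in which the jaws open and shut (so a half turn about z gives the same grasp; the last joint's range is limited). The gripper opens to 85 mm and grips with 20 to 120 N. Pads are 22 mm wide; open, the fingers measure 114 mm over their backs; the gripper's body (76 mm by 85 mm) begins 54 mm behind the grasp point. The pads swing forward as they close: fully open they stand 13 mm farther back than shut.
Start: joints at [-0.037, 0.264, 1.604, -0, 1.274, -0.037], TCP at [0.675, -0, 0.231] pointing down, gripper open.
Joint ranges: [-2.63, 2.63], [-0.94, 2.18], [0.31, 2.57], [-1.31, 4.45], [0, 2.66], [-2.55, 2.55]. Speed limits (rad/s): [2.57, 2.57, 3.14, 3.14, 3.14, 3.14].

## Interface

Orientations are given as a rotation vector (axis times angle).
In Python, from workcell import bot, viewer gives the robot as it stands.
- The arm moves only by the tool jog_arm, never from a script. Its argument "motion" is a list of rows, each an object of numbers: "dx", "dy", "dz": the shift along the world's x, y, z in cm; "turn": the turn about the world's z in rad. A call has 1 to 12 rows; each row shifts and turns the commanded pose from where the row before left it; what a row does not reach is not made up. A row lasts 1/12 s, in which the tool goes at most 41.7 mm and 7.16 degrees, less where a joint would pass 70% of its speed; a pose out of reach is approached as far as the arm can. A call is refused whole if a number of a shift passes 4.17 or a number of a turn 0.125, either way. A call with a gripper value outside its range is refused whole. "fingers" is the finger opening in cm, from 0 to 8.54, set as the call begins (left out, the last holds). The fingers move at their own pace and stop on an object; "grip_force" is the grip in N (left out, the last holds). Time passes only in rows, so rows that do not move let the fingers close. It gives the time, the measured TCP pose, the force and the opening at its end, in the units of the state.
- bot.read_state(): the state, without advancing time (a new reading comes with each control period).
- viewer.read_camera(name): name is "scene" or "side" or "wrist"; returns (picture, depth): 420x560x3 uint8, red, green, blue; 420x560 float32, m along the optical axis (not along the pixel's ray), 0 where there is no reading.
- viewer.camera_info(name): a dict with "vertical_fov" (degrees; the focal length in pixels is half the picture's height over the tangent of half this angle, whatever the lens; pixels are square), "cx", "cy" (the principal point, pixels), "dist" ([k1, k2, p1, p2, k3] as OpenCV has them; the pictures are not rectified), "R" (3x3) and "t" (3): a world point X has camera coordinates R X + t. Camera axes: x right, y down, z forward; pixel columns grow to the right and rows downward; lengths in m; the calibration is good to about 2 mm. A picture is of the moment at which its call begins: read the wrist's pose just before it. camera_info takes no time and is no camera call; for the wrist camera it gives the pose at the moment of the call.
- bot.finish_job(): hands the job in, once; it reports no verdict.
The state is a dict: "time": time; "q": joint angles; "joint_vel": joint speeds; "joint_torque": joint torques, N m; "tool_pos": TCP position; "tcp_rot": TCP orientation; "wrist_force": force on the tool from outside, world axes, zero at the start; "torque": the same for the moment, N m; "width": opening from 0.0 (shut) to 1.0 (fully open).
Only numpy, scipy, OpenCV 4.12 (cv2) and the standard library are available. Lean on these libraries where they do the work, as an engineer would, in place of code of your own. Each camera call takes 0.05 s, during which the arm holds its last target. There are 200 camera calls.

## Working session

There is one attempt and no reset: what is moved stays moved. The work goes in short steps, Python scripts to look and compute and a tool call to move; the robot and the scene stay as the last step left them, time stands still between calls to the robot, and variables do not carry over. Pictures are saved under pics/ and viewed, about 8 in all and at most 12, crops included, and the job is handed in when it is done.

Besides the shell and the picture viewer there is one more tool, called after "Call:" as name(argument=value, ...) on one line, values as JSON. jog_arm: Moves the arm, as the interface text tells. Its arguments: {"type":"object","properties":{"motion":{"type":"array"},"fingers":{"type":"number"},"grip_force":{"type":"number"}},"required":["motion"]}

```bash
mkdir -p pics; cat > h.py <<'E'
import numpy as np, cv2
from workcell import bot, viewer
def cam(name):
    i=viewer.camera_info(name); p,d=viewer.read_camera(name)
    return i,p,d
def K(i):
    f=210/np.tan(np.radians(i["vertical_fov"])/2)
    return np.array([[f,0,i["cx"]],[0,f,i["cy"]],[0,0,1]])
def cloud(i,d):
    h,w=d.shape; v,u=np.mgrid[0:h,0:w]
    n=cv2.undistortPoints(np.stack([u.ravel(),v.ravel()],1).astype(np.float64)[:,None],K(i),np.array(i["dist"],float))[:,0]
    c=np.c_[n,np.ones(len(n))]*d.ravel()[:,None]
    X=(c-np.array(i["t"]))@np.array(i["R"])
    X[d.ravel()==0]=np.nan
    return X.reshape(h,w,3)
def save(n,p,s=1):
    cv2.imwrite(f"pics/{n}.png",cv2.resize(p[:,:,::-1],None,fx=s,fy=s,interpolation=cv2.INTER_CUBIC))
E
python3 - <<'E'
from h import *
s=bot.read_state(); print({k:np.round(v,3).tolist() for k,v in s.items()})
out=[]
for n in("scene","side","wrist"):
    i,p,d=cam(n); X=cloud(i,d); np.savez(f"{n}.npz",p=p,X=X,d=d); out.append(p)
    print(n,i["vertical_fov"],np.round(-np.array(i["R"]).T@i["t"],3),(d>0).mean())
save("scene0",out[0],1.4); save("side0",out[1],1.4)
E
```

```text
{'time': 0.0, 'q': [-0.037, 0.265, 1.605, -0.0, 1.274, -0.037], 'joint_vel': [-0.0, 0.0, -0.001, -0.001, 0.0, 0.001], 'joint_torque': [0.001, -51.512, -36.731, -0.0, 0.013, 0.0], 'tool_pos': [0.674, 0.0, 0.23], 'tcp_rot': [-2.22, -2.22, 0.002], 'wrist_force': [-0.149, -0.39, -0.77], 'torque': [-0.008, 0.017, -0.065], 'width': 1.002}
scene 45.828745662672745 [1.551 0.217 0.812] 0.9960714285714286
side 52.36866649609066 [ 0.202 -0.611  0.741] 0.9958630952380952
wrist 65.80154638257268 [0.675 0.081 0.373] 0.9957142857142857
```

View pics/scene0.png

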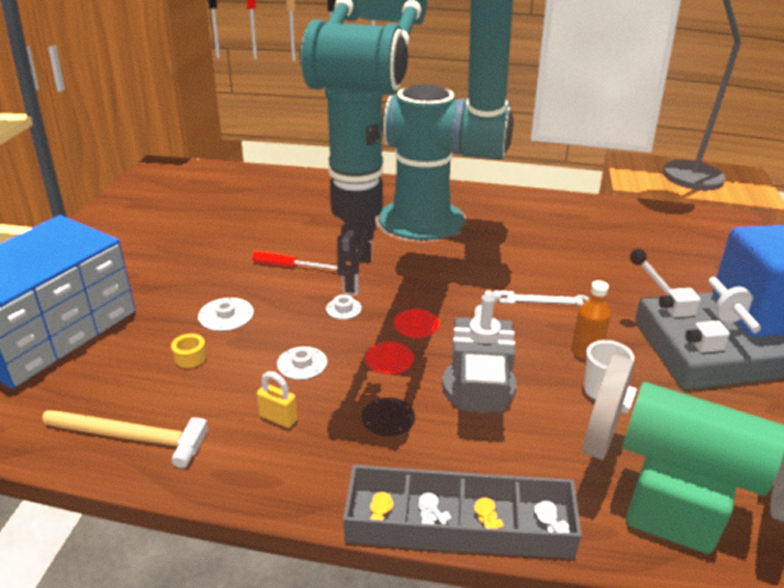

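View pics/side0.png

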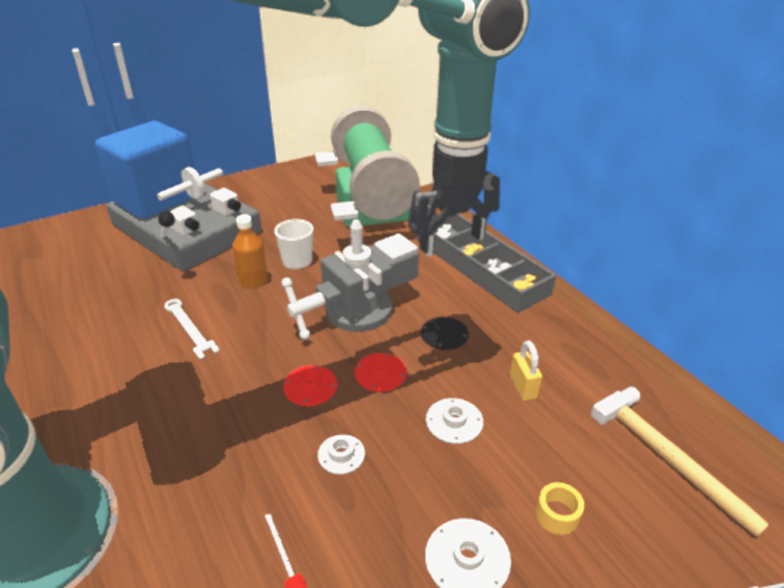

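The bare-steel spacers in the enlarged scene view are at (225,313) for the large, (302,361) for the medium and (343,306) for the small. The discs at (415,323), (389,357) and (388,416) are red, red and black look-alikes, so I'll leave them. The arbor is at (487,310). I'll measure all of these now.

```bash
python3 - <<'E'
from h import *
seeds={"scene":{"L":(225,313),"M":(302,361),"S":(343,306)},"side":{"L":(468,556),"M":(455,418),"S":(341,453)}}
D={"L":.110,"M":.09,"S":.07}
for n in seeds:
    z=np.load(n+".npz"); X=z["X"];p=z["p"].astype(int)
    table=X[(abs(X[...,2])<.01)&(X[...,0]>.3)&(X[...,0]<.8)&(abs(X[...,1])<.3)]
    print(n,"table z",np.median(table[:,2]).round(4),table[:,2].std().round(4))
    steel=(p.min(2)>110)&(p.max(2)-p.min(2)<40)
    for k,(u,v) in seeds[n].items():
        u=int(u/1.4);v=int(v/1.4)
        c=np.nanmedian(X[v-6:v+7,u-6:u+7].reshape(-1,3),0)
        r=np.hypot(X[...,0]-c[0],X[...,1]-c[1])<.085
        m=r&(X[...,2]<.012)&steel
        q=X[m][:,:2].astype(np.float32); (cx,cy),R=cv2.minEnclosingCircle(q)
        b=cv2.minAreaRect(q)
        hub=X[r&(X[...,2]>.018)&(X[...,2]<.035)]
        (hx,hy),hR=cv2.minEnclosingCircle(hub[:,:2].astype(np.float32))
        print(n,k,"enc",np.round([cx,cy,2*R],4),"rect",np.round([*b[0],*b[1]],4),"z",np.median(X[m][:,2]).round(4),"hub",np.round([hx,hy,2*hR],4),len(hub),np.median(hub[:,2]).round(4))
    for u,v in ([(487,310)] if n=="scene" else [(356,240)]):
        u=int(u/1.4);v=int(v/1.4); c=X[v,u]; print("arb",c)
        r=np.hypot(X[...,0]-c[0],X[...,1]-c[1])<.03
        q=X[r&(X[...,2]>.145)&(X[...,2]<.188)][:,:2]
        from scipy.optimize import least_squares
        f=least_squares(lambda a:np.hypot(*(q-a).T)-.01,q.mean(0)+0*c[:2],loss="soft_l1",f_scale=.002)
        print("spindle",f.x.round(4),len(q),"maxz",np.nanmax(X[r][:,2]).round(4))
    print("tall pts in work area", np.nanmax(X[...,2]))
E
```

```text
scene table z 0.0005 0.0025
scene L enc [ 0.5205 -0.318   0.1622] rect [ 0.5211 -0.3252  0.1533  0.1444] z 0.0023 hub [ 0.4958 -0.319   0.0423] 89 0.0232
scene M enc [ 0.5914 -0.1287  0.1563] rect [ 0.5918 -0.1285  0.1223  0.117 ] z 0.0038 hub [ 0.611  -0.1208  0.0447] 112 0.023
scene S enc [ 0.4189 -0.0951  0.0909] rect [ 0.4261 -0.0891  0.0693  0.0795] z 0.0065 hub [ 0.4305 -0.0928  0.043 ] 89 0.0235
arb [0.62147554 0.19857026 0.17431056]
spindle [0.611 0.199] 132 maxz 0.2032
tall pts in work area 0.6295119592057214
side table z 0.0001 0.0023
side L enc [ 0.4957 -0.3209  0.1151] rect [ 0.497  -0.3167  0.0956  0.1086] z 0.0059 hub [ 0.4931 -0.3222  0.0406] 274 0.0235
side M enc [ 0.6108 -0.1224  0.0964] rect [ 0.6105 -0.1254  0.0901  0.0894] z 0.0057 hub [ 0.6104 -0.1245  0.0419] 159 0.0235
side S enc [ 0.4267 -0.091   0.0758] rect [ 0.4261 -0.0937  0.0694  0.0702] z 0.0053 hub [ 0.4272 -0.0939  0.041 ] 189 0.0227
arb [0.60751406 0.19430086 0.16598707]
spindle [0.6124 0.1997] 113 maxz 0.2028
tall pts in work area 0.6183867082836171
```

Call:
jog_arm(motion=[{"dx":-2,"dy":-3.5},{"dx":-2,"dy":-3.5},{"dx":-2,"dy":-3.5},{"dx":-2,"dy":-3.5},{"dx":-2,"dy":-3.5},{"dx":-2,"dy":-3.5},{"dx":-2,"dy":-3.5},{"dx":-2,"dy":-3.5},{"dx":-1.9,"dy":-3.5,"dz":-3},{"dy":-0.5,"dz":-3},{},{}], fingers=6.5, grip_force=60)

```text
validation failed for argument at $.mo...
```

```bash
cat > w.py <<'E'
import sys
from h import *
# hub centre from wrist view near seed xy, hub-top height zt, optional
def hub(seed,zt,name,tol=.045):
    s=bot.read_state(); i,p,d=cam("wrist"); X=cloud(i,d)
    print("t",round(s["time"],2),"tcp",np.round(s["tool_pos"],4),"F",np.round(s["wrist_force"],1))
    r=np.hypot(X[...,0]-seed[0],X[...,1]-seed[1])<tol
    q=X[r&(abs(X[...,2]-zt)<.006)][:,:2]
    if len(q)>10:
        (x,y),R=cv2.minEnclosingCircle(q.astype(np.float32)); print("enc",round(x,4),round(y,4),"D",round(2*R,4),len(q))
        print("bbox",q.min(0).round(4),q.max(0).round(4),"mid",((q.min(0)+q.max(0))/2).round(4))
    save(name,p,1.2)
if __name__=="__main__":
    a=sys.argv; hub((float(a[1]),float(a[2])),float(a[3]),a[4])
E
python3 w.py 0.495 -0.32 0.023 wL
```

```text
t 0.15 tcp [0.6744 0.     0.2302] F [-0.1 -0.2  0.9]
```

View pics/wL.png

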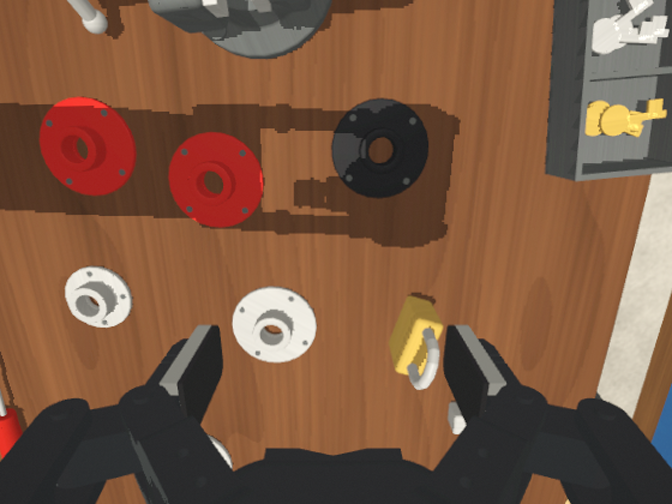

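The wrist view shows the two red discs at (87,146) and (216,180) and the black one at (380,147). They have hubs like the medium's, but the wrong colour. The bare-steel small is at (98,297) and the bare-steel medium at (273,323). The jog was refused, so I'll write out every key.

Call:
jog_arm(motion=[{"dx":-2,"dy":-3.5,"dz":0,"turn":0},{"dx":-2,"dy":-3.5,"dz":0,"turn":0},{"dx":-2,"dy":-3.5,"dz":0,"turn":0},{"dx":-2,"dy":-3.5,"dz":0,"turn":0},{"dx":-2,"dy":-3.5,"dz":0,"turn":0},{"dx":-2,"dy":-3.5,"dz":0,"turn":0},{"dx":-2,"dy":-3.5,"dz":0,"turn":0},{"dx":-2,"dy":-3.5,"dz":0,"turn":0},{"dx":-1.9,"dy":-2,"dz":-3,"turn":0},{"dx":0,"dy":-2,"dz":-3,"turn":0},{"dx":0,"dy":0,"dz":0,"turn":0},{"dx":0,"dy":0,"dz":0,"turn":0}], fingers=6.5, grip_force=60)

```text
time: 1.2
tool_pos: [0.494, -0.3197, 0.1689]
tcp_rot: [-2.22, -2.215, 0.001]
wrist_force: [-0.0, 0.5, -0.5]
width: 0.763
```

```bash
python3 w.py 0.495 -0.32 0.023 wL2
```

```text
t 1.2 tcp [ 0.494  -0.3197  0.1689] F [-0.   0.5 -0.5]
enc 0.4948 -0.3223 D 0.0402 981
bbox [ 0.4752 -0.3418] [ 0.5143 -0.3025] mid [ 0.4948 -0.3222]
```

View pics/wL2.png

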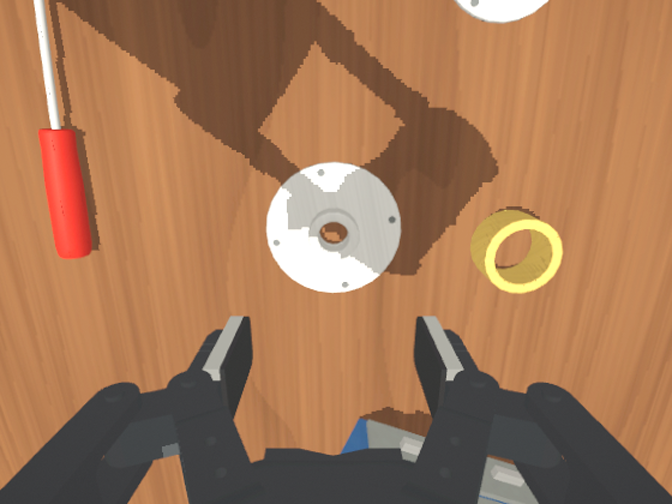

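```bash
python3 - <<'E'
from h import *
for n in("scene","side"):
    X=np.load(n+".npz")["X"]
    m=(X[...,1]<-.36)&(X[...,1]>-.8)&(X[...,0]>.3)&(X[...,0]<.8)&(X[...,2]>.03)&(X[...,2]<.3)
    q=X[m]; 
    if len(q): print(n,len(q),q.min(0),q.max(0),np.percentile(q[:,1],[90,99]))
E
```

```text
scene 7453 [ 0.4493793  -0.74279399  0.03000415] [ 0.79663889 -0.36082786  0.17491329] [-0.52632861 -0.51133441]
side 69 [ 0.62250835 -0.57541452  0.03009384] [ 0.6862601  -0.36000895  0.16575007] [-0.36104403 -0.36001056]
```

Call:
jog_arm(motion=[{"dx":0.1,"dy":-0.2,"dz":-3,"turn":0},{"dx":0,"dy":0,"dz":-3,"turn":0},{"dx":0,"dy":0,"dz":-3,"turn":0},{"dx":0,"dy":0,"dz":-3,"turn":0},{"dx":0,"dy":0,"dz":-2,"turn":0},{"dx":0,"dy":0,"dz":-1,"turn":0},{"dx":0,"dy":0,"dz":0,"turn":0},{"dx":0,"dy":0,"dz":0,"turn":0}])

```text
time: 1.92
tool_pos: [0.4985, -0.3219, 0.0227]
tcp_rot: [2.219, 2.222, 0.001]
wrist_force: [-0.3, -0.0, -0.0]
width: 0.761
```

Call:
jog_arm(motion=[{"dx":0,"dy":0,"dz":0,"turn":0},{"dx":0,"dy":0,"dz":0,"turn":0},{"dx":0,"dy":0,"dz":-0.5,"turn":0},{"dx":0,"dy":0,"dz":-0.3,"turn":0},{"dx":0,"dy":0,"dz":0,"turn":0},{"dx":0,"dy":0,"dz":0,"turn":0},{"dx":0,"dy":0,"dz":0,"turn":0}])

```text
time: 2.5
tool_pos: [0.4969, -0.322, 0.0132]
tcp_rot: [-2.221, -2.221, 0.0]
wrist_force: [0.6, -0.7, 0.2]
width: 0.758
```

Call:
jog_arm(motion=[{"dx":-0.2,"dy":0,"dz":-0.3,"turn":0},{"dx":0,"dy":0,"dz":0,"turn":0},{"dx":0,"dy":0,"dz":0,"turn":0}])

```text
time: 2.75
tool_pos: [0.4946, -0.3218, 0.0099]
tcp_rot: [-2.221, -2.221, 0.0]
wrist_force: [-0.3, 0.4, 0.3]
width: 0.757
```

Call:
jog_arm(motion=[{"dx":0,"dy":0,"dz":0,"turn":0},{"dx":0,"dy":0,"dz":0,"turn":0},{"dx":0,"dy":0,"dz":0,"turn":0},{"dx":0,"dy":0,"dz":0,"turn":0},{"dx":0,"dy":0,"dz":0,"turn":0},{"dx":0,"dy":0,"dz":0,"turn":0}], fingers=3)

```text
time: 3.25
tool_pos: [0.4949, -0.3221, 0.0108]
tcp_rot: [-2.221, -2.222, 0.0]
wrist_force: [-2.9, 1.2, 5.9]
width: 0.441
```

Call:
jog_arm(motion=[{"dx":0,"dy":0,"dz":0,"turn":0},{"dx":0,"dy":0,"dz":0,"turn":0},{"dx":0,"dy":0,"dz":1,"turn":0},{"dx":0,"dy":0,"dz":2,"turn":0},{"dx":0,"dy":0,"dz":2,"turn":0},{"dx":0,"dy":0,"dz":0,"turn":0},{"dx":0,"dy":0,"dz":0,"turn":0}], grip_force=80)

```text
time: 3.83
tool_pos: [0.496, -0.3226, 0.0612]
tcp_rot: [2.219, 2.219, 0.001]
wrist_force: [-0.4, 0.7, -5.0]
width: 0.431
```

```bash
python3 w.py 0.495 -0.322 0.072 wL3
```

```text
t 3.83 tcp [ 0.496  -0.3226  0.0612] F [-0.4  0.7 -5. ]
enc 0.4963 -0.3154 D 0.0635 4708
bbox [ 0.4647 -0.3422] [ 0.528  -0.3026] mid [ 0.4963 -0.3224]
```

View pics/wL3.png

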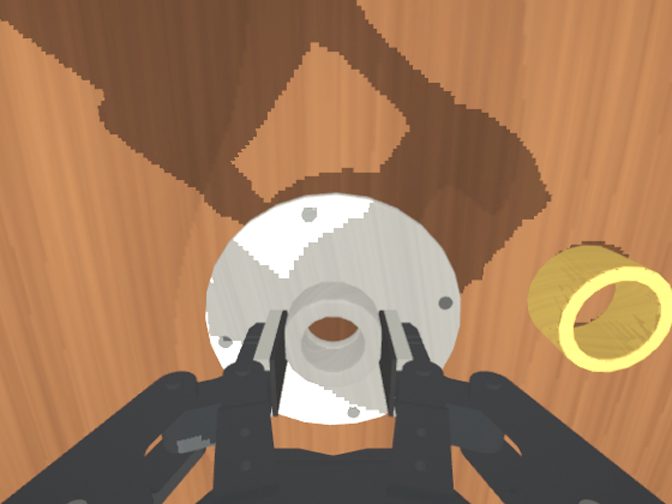

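Call:
jog_arm(motion=[{"dx":0,"dy":0,"dz":2,"turn":0},{"dx":0,"dy":0,"dz":3.5,"turn":0},{"dx":0,"dy":0,"dz":3.5,"turn":0},{"dx":0,"dy":0,"dz":3.5,"turn":0},{"dx":1,"dy":2,"dz":3,"turn":0},{"dx":1,"dy":3,"dz":2.5,"turn":0},{"dx":1,"dy":3.5,"dz":2,"turn":0},{"dx":1,"dy":3.5,"dz":0,"turn":0},{"dx":1,"dy":3.5,"dz":0,"turn":0},{"dx":1,"dy":3.5,"dz":0,"turn":0},{"dx":1,"dy":3.5,"dz":0,"turn":0},{"dx":1,"dy":3.5,"dz":0,"turn":0}])

```text
time: 4.88
tool_pos: [0.574, -0.0601, 0.2577]
tcp_rot: [-2.219, -2.219, 0.004]
wrist_force: [0.3, 0.1, -5.2]
width: 0.426
```

Call:
jog_arm(motion=[{"dx":1,"dy":3.5,"dz":0,"turn":0},{"dx":1,"dy":3.5,"dz":0,"turn":0},{"dx":1,"dy":3.5,"dz":0,"turn":0},{"dx":0.6,"dy":3.3,"dz":0,"turn":0},{"dx":0,"dy":2,"dz":0,"turn":0},{"dx":0,"dy":0,"dz":0,"turn":0},{"dx":0,"dy":0,"dz":0,"turn":0},{"dx":0,"dy":0,"dz":0,"turn":0}])

```text
time: 5.55
tool_pos: [0.6101, 0.0957, 0.2581]
tcp_rot: [-2.22, -2.221, 0.005]
wrist_force: [0.1, 0.7, -3.6]
width: 0.432
```

```bash
cat > a.py <<'E'
from h import *
from scipy.optimize import least_squares
s=bot.read_state(); i,p,d=cam("wrist"); X=cloud(i,d)
t=np.array(s["tool_pos"]); print("t",round(s["time"],2),"tcp",t.round(4),"F",np.round(s["wrist_force"],1),"w",round(s["width"],3))
r=np.hypot(X[...,0]-.612,X[...,1]-.199)<.022
q=X[r&(X[...,2]>.145)&(X[...,2]<.198)]
if len(q)>30:
    rad=lambda z:np.where(z>.191,.01-(z-.191)*.5,.01)
    f=least_squares(lambda a:np.hypot(q[:,0]-a[0],q[:,1]-a[1])-rad(q[:,2]),[.612,.199],loss="soft_l1",f_scale=.001); print("spindle",f.x.round(4),len(q))
top=X[r&(X[...,2]>.1985)&(X[...,2]<.206)]
if len(top)>10: print("tip face",np.median(top,0).round(4),((top.min(0)+top.max(0))/2).round(4),len(top))
np.savez("w.npz",X=X,p=p)
# held flange: plane fit of points around TCP below/near it
h=np.hypot(X[...,0]-t[0],X[...,1]-t[1]); m=(h>.024)&(abs(X[...,2]-(t[2]-.005))<.006)&(X[...,1]-t[1]>.0)
g=X[m]
if len(g)>200:
    A=np.c_[g[:,:2]-t[:2],np.ones(len(g))]; c=np.linalg.lstsq(A,g[:,2],rcond=None)[0]
    print("flange top slope",c[:2].round(3),"z-tcp",(c[2]-t[2]).round(4),"maxdy from tcp",np.percentile(g[:,1]-t[1],99.9).round(4),len(g))
E
python3 a.py
```

```text
t 5.55 tcp [0.6101 0.0957 0.2581] F [ 0.1  0.7 -3.6] w 0.432
spindle [0.6121 0.1989] 566
tip face [0.612  0.1983 0.2012] [0.6123 0.1986 0.2011] 438
flange top slope [-0.001 -0.006] z-tcp -0.0043 maxdy from tcp 0.0543 14844
```

Call:
jog_arm(motion=[{"dx":0.2,"dy":3,"dz":0,"turn":0},{"dx":0,"dy":3,"dz":0,"turn":0},{"dx":0,"dy":3,"dz":0,"turn":0},{"dx":0,"dy":1.3,"dz":0,"turn":0},{"dx":0,"dy":0,"dz":-1.5,"turn":0},{"dx":0,"dy":0,"dz":-1.5,"turn":0},{"dx":0,"dy":0,"dz":-0.5,"turn":0},{"dx":0,"dy":0,"dz":0,"turn":0},{"dx":0,"dy":0,"dz":0,"turn":0},{"dx":0,"dy":0,"dz":0,"turn":0},{"dx":0,"dy":0,"dz":0,"turn":0}])

```text
time: 6.52
tool_pos: [0.6138, 0.1986, 0.2267]
tcp_rot: [2.222, 2.22, 0.003]
wrist_force: [-0.1, 0.6, -2.9]
width: 0.427
```

```bash
cat >> a.py <<'E'
if len(g)>200:
    hb=X[(h<.03)&(abs(X[...,2]-(t[2]+.0135))<.004)&(X[...,1]>t[1]+.002)]
    fl=g[(g[:,1]-t[1]>.03)]
    R=float(np.percentile(np.hypot(*(fl[:,:2]-t[:2]).T),99))
    # edge points: farthest point per direction
    ang=np.arctan2(*(fl[:,:2]-t[:2]).T[::-1]); rr=np.hypot(*(fl[:,:2]-t[:2]).T)
    e=np.array([fl[(ang>=a0)&(ang<a0+.05)][np.argmax(rr[(ang>=a0)&(ang<a0+.05)]),:2] for a0 in np.arange(.8,2.3,.05) if ((ang>=a0)&(ang<a0+.05)).any()])
    f=least_squares(lambda a:np.hypot(e[:,0]-a[0],e[:,1]-a[1])-a[2],[*t[:2],R],loss="soft_l1",f_scale=.0005); print("held centre,R",f.x.round(4),"minus tcp",(f.x[:2]-t[:2]).round(4))
E
python3 a.py
```

```text
t 6.52 tcp [0.6138 0.1986 0.2267] F [-0.1  0.6 -2.9] w 0.427
flange top slope [ 0.004 -0.004] z-tcp -0.0043 maxdy from tcp 0.0544 14883
held centre,R [0.6145 0.199  0.0543] minus tcp [0.0007 0.0003]
```

Call:
jog_arm(motion=[{"dx":-0.2,"dy":0,"dz":0,"turn":0},{"dx":0,"dy":0,"dz":-1,"turn":0},{"dx":0,"dy":0,"dz":-0.5,"turn":0},{"dx":0,"dy":0,"dz":-0.5,"turn":0},{"dx":0,"dy":0,"dz":-0.5,"turn":0},{"dx":0,"dy":0,"dz":-0.5,"turn":0},{"dx":0,"dy":0,"dz":0,"turn":0},{"dx":0,"dy":0,"dz":0,"turn":0}])

```text
time: 7.23
tool_pos: [0.6106, 0.1989, 0.1945]
tcp_rot: [-2.221, -2.221, 0.002]
wrist_force: [-0.5, 0.6, -3.7]
width: 0.433
```

Call:
jog_arm(motion=[{"dx":0.1,"dy":0,"dz":-1,"turn":0},{"dx":0,"dy":0,"dz":-1,"turn":0},{"dx":0,"dy":0,"dz":-1,"turn":0},{"dx":0,"dy":0,"dz":-0.6,"turn":0},{"dx":0,"dy":0,"dz":-0.4,"turn":0},{"dx":0,"dy":0,"dz":-0.3,"turn":0},{"dx":0,"dy":0,"dz":0,"turn":0},{"dx":0,"dy":0,"dz":0,"turn":0}])

```text
time: 7.9
tool_pos: [0.6121, 0.199, 0.1522]
tcp_rot: [-2.221, -2.221, -0.0]
wrist_force: [0.0, 0.8, -3.7]
width: 0.428
```

Call:
jog_arm(motion=[{"dx":0,"dy":0,"dz":-0.2,"turn":0},{"dx":0,"dy":0,"dz":-0.1,"turn":0},{"dx":0,"dy":0,"dz":-0.1,"turn":0},{"dx":0,"dy":0,"dz":-0.1,"turn":0},{"dx":0,"dy":0,"dz":0,"turn":0},{"dx":0,"dy":0,"dz":0,"turn":0}])

```text
time: 8.4
tool_pos: [0.6123, 0.1991, 0.1481]
tcp_rot: [2.221, 2.221, 0.001]
wrist_force: [-1.9, -0.6, 0.7]
width: 0.429
```

Contact has taken the spacer's weight, so I'll release and look before leaving.

Call:
jog_arm(motion=[{"dx":0,"dy":0,"dz":0,"turn":0},{"dx":0,"dy":0,"dz":0,"turn":0},{"dx":0,"dy":0,"dz":0,"turn":0},{"dx":0,"dy":0,"dz":0,"turn":0},{"dx":0,"dy":0,"dz":0,"turn":0},{"dx":0,"dy":0,"dz":0.5,"turn":0},{"dx":0,"dy":0,"dz":1,"turn":0},{"dx":0,"dy":0,"dz":3,"turn":0},{"dx":0,"dy":0,"dz":3,"turn":0},{"dx":0,"dy":0,"dz":3,"turn":0}], fingers=6.5)

```text
time: 9.23
tool_pos: [0.6118, 0.1989, 0.254]
tcp_rot: [-2.221, -2.221, 0.0]
wrist_force: [1.0, 0.1, 0.6]
width: 0.763
```

```bash
cat > c.py <<'E'
from h import *
import sys
zs=[float(a) for a in sys.argv[1:]]   # expected flange-top heights
out=[]
for n in ("wrist","scene","side"):
    i,p,d=cam(n); X=cloud(i,d)
    r=np.hypot(X[...,0]-.612,X[...,1]-.199)
    for z in zs:
        for lab,lo,hi,zz in(("flange",.022,.06,z),("hubtop",.0,.022,z+.018)):
            q=X[(r>lo)&(r<hi)&(abs(X[...,2]-zz)<.005)]
            if len(q)>20: print(n,lab,zz,"medz",np.median(q[:,2]).round(4),"bboxmid",((q.min(0)+q.max(0))/2)[:2].round(4),"size",(q.max(0)-q.min(0))[:2].round(3),len(q))
    out.append(p[90:330,200:500])
save("chk%d"%(1000*zs[-1]),out[1],2.2)
print(np.round(bot.read_state()["wrist_force"],1), bot.read_state()["time"])
E
python3 c.py 0.143
```

```text
wrist flange 0.143 medz 0.1437 bboxmid [0.613  0.1988] size [0.109 0.109] 10741
wrist hubtop 0.16099999999999998 medz 0.1615 bboxmid [0.6129 0.2006] size [0.039 0.036] 1097
scene flange 0.143 medz 0.1431 bboxmid [0.6147 0.1993] size [0.111 0.109] 833
scene hubtop 0.16099999999999998 medz 0.1604 bboxmid [0.6133 0.1994] size [0.037 0.038] 119
side flange 0.143 medz 0.143 bboxmid [0.6123 0.1977] size [0.109 0.11 ] 634
side hubtop 0.16099999999999998 medz 0.1607 bboxmid [0.6129 0.1977] size [0.04 0.04] 96
[-0.3  0.5  1.2] 9.3833
```

The large spacer is seated, with its flange top at 0.143 and centred within 1 mm. Now the medium.

Call:
jog_arm(motion=[{"dx":0,"dy":-2,"dz":0,"turn":0},{"dx":0,"dy":-4,"dz":0,"turn":0},{"dx":0,"dy":-4,"dz":0,"turn":0},{"dx":0,"dy":-4,"dz":0,"turn":0},{"dx":0,"dy":-4,"dz":0,"turn":0},{"dx":0,"dy":-4,"dz":0,"turn":0},{"dx":0,"dy":-4,"dz":0,"turn":0},{"dx":0,"dy":-3.2,"dz":-2,"turn":0},{"dx":0,"dy":-2,"dz":-3,"turn":0},{"dx":0,"dy":-1,"dz":-3,"turn":0},{"dx":0,"dy":0,"dz":0,"turn":0},{"dx":0,"dy":0,"dz":0,"turn":0}])

```text
time: 10.38
tool_pos: [0.6095, -0.1228, 0.1694]
tcp_rot: [-2.219, -2.215, 0.005]
wrist_force: [-0.3, -0.4, 0.4]
width: 0.759
```

```bash
python3 w.py 0.611 -0.1235 0.023 wM; python3 - <<'E'
from h import *
X=np.load("scene.npz")["X"]
m=(X[...,2]>.03)&(X[...,2]<.11)&(np.hypot(X[...,0]-.611,X[...,1]+.1235)<.16)&(X[...,1]<0)
q=X[m];print(q.min(0),q.max(0))
E
```

```text
t 10.38 tcp [ 0.6095 -0.1228  0.1694] F [-0.3 -0.4  0.4]
enc 0.612 -0.1251 D 0.0398 974
bbox [ 0.5923 -0.1443] [ 0.6314 -0.1056] mid [ 0.6118 -0.1249]
[ 0.73684723 -0.1542613   0.03000463] [ 0.77073881 -0.08838654  0.09901925]
```

View pics/wM.png

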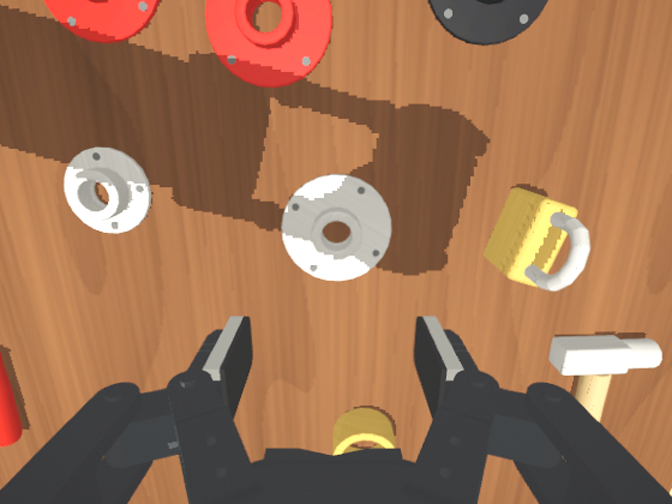

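The steel medium is at (336,227). The padlock at (540,237) is 125 mm away, which leaves enough room to descend.

Call:
jog_arm(motion=[{"dx":0.2,"dy":-0.2,"dz":-3,"turn":0},{"dx":0,"dy":0,"dz":-3,"turn":0},{"dx":0,"dy":0,"dz":-3,"turn":0},{"dx":0,"dy":0,"dz":-3,"turn":0},{"dx":0,"dy":0,"dz":-2,"turn":0},{"dx":0,"dy":0,"dz":-0.6,"turn":0},{"dx":0,"dy":0,"dz":0,"turn":0},{"dx":0,"dy":0,"dz":0,"turn":0},{"dx":0,"dy":0,"dz":0,"turn":0}])

```text
time: 11.18
tool_pos: [0.6166, -0.1251, 0.0293]
tcp_rot: [2.218, 2.219, 0.004]
wrist_force: [-0.1, 1.5, 0.2]
width: 0.758
```

Call:
jog_arm(motion=[{"dx":-0.4,"dy":0,"dz":-1,"turn":0},{"dx":0,"dy":0,"dz":-0.5,"turn":0},{"dx":0,"dy":0,"dz":-0.3,"turn":0},{"dx":0,"dy":0,"dz":0,"turn":0},{"dx":0,"dy":0,"dz":0,"turn":0},{"dx":0,"dy":0,"dz":0,"turn":0}])

```text
time: 11.68
tool_pos: [0.6101, -0.1251, 0.0083]
tcp_rot: [2.222, 2.221, 0.0]
wrist_force: [0.2, -0.7, -0.6]
width: 0.759
```

Call:
jog_arm(motion=[{"dx":0.2,"dy":0,"dz":0.2,"turn":0},{"dx":0,"dy":0,"dz":0,"turn":0},{"dx":0,"dy":0,"dz":0,"turn":0}])

```text
time: 11.93
tool_pos: [0.6126, -0.1251, 0.0108]
tcp_rot: [2.221, 2.221, 0.001]
wrist_force: [0.9, 0.1, -0.5]
width: 0.758
```

Call:
jog_arm(motion=[{"dx":0,"dy":0,"dz":0,"turn":0},{"dx":0,"dy":0,"dz":0,"turn":0},{"dx":0,"dy":0,"dz":0,"turn":0},{"dx":0,"dy":0,"dz":0,"turn":0},{"dx":0,"dy":0,"dz":0,"turn":0},{"dx":0,"dy":0,"dz":0,"turn":0},{"dx":0,"dy":0,"dz":1,"turn":0},{"dx":0,"dy":0,"dz":2,"turn":0},{"dx":0,"dy":0,"dz":2,"turn":0},{"dx":0,"dy":0,"dz":0,"turn":0},{"dx":0,"dy":0,"dz":0,"turn":0},{"dx":0,"dy":0,"dz":0,"turn":0}], fingers=3)

```text
time: 12.93
tool_pos: [0.6111, -0.1248, 0.0592]
tcp_rot: [-2.221, -2.22, 0.001]
wrist_force: [-0.3, -0.4, -2.6]
width: 0.427
```

```bash
python3 a.py
```

```text
t 12.93 tcp [ 0.6111 -0.1248  0.0592] F [-0.3 -0.4 -2.6] w 0.427
flange top slope [-0.009 -0.016] z-tcp -0.0041 maxdy from tcp 0.0445 10460
held centre,R [ 0.6119 -0.1243  0.0443] minus tcp [0.0008 0.0005]
```

Call:
jog_arm(motion=[{"dx":0,"dy":0,"dz":3,"turn":0},{"dx":0,"dy":0,"dz":3.5,"turn":0},{"dx":0,"dy":0,"dz":3.5,"turn":0},{"dx":0,"dy":1,"dz":3.5,"turn":0},{"dx":0,"dy":2.5,"dz":3,"turn":0},{"dx":0,"dy":3.4,"dz":1.5,"turn":0},{"dx":0,"dy":4,"dz":0,"turn":0},{"dx":0,"dy":4,"dz":0,"turn":0},{"dx":0,"dy":4,"dz":0,"turn":0},{"dx":0,"dy":4,"dz":0,"turn":0},{"dx":0,"dy":4,"dz":0,"turn":0},{"dx":0,"dy":3,"dz":0,"turn":0}])

```text
time: 13.98
tool_pos: [0.6105, 0.177, 0.2379]
tcp_rot: [-2.218, -2.221, 0.003]
wrist_force: [0.1, 0.2, -1.7]
width: 0.428
```

Call:
jog_arm(motion=[{"dx":0,"dy":1.5,"dz":0,"turn":0},{"dx":0,"dy":1,"dz":0,"turn":0},{"dx":0,"dy":0,"dz":0,"turn":0},{"dx":0,"dy":0,"dz":0,"turn":0},{"dx":0,"dy":0,"dz":0,"turn":0}])

```text
time: 14.4
tool_pos: [0.612, 0.1973, 0.2397]
tcp_rot: [2.223, 2.22, -0.002]
wrist_force: [-0.3, 0.2, -2.8]
width: 0.427
```

```bash
python3 a.py
```

```text
t 14.4 tcp [0.612  0.1973 0.2397] F [-0.3  0.2 -2.8] w 0.427
flange top slope [ 0.    -0.012] z-tcp -0.0042 maxdy from tcp 0.0446 8645
held centre,R [0.6129 0.1974 0.0446] minus tcp [0.0009 0.0002]
```

Next I'll shift +y by 1.5 mm and bring the bottom of the spacer from 0.229 down to about 0.186.

Call:
jog_arm(motion=[{"dx":0,"dy":0.15,"dz":-1,"turn":0},{"dx":0,"dy":0,"dz":-1,"turn":0},{"dx":0,"dy":0,"dz":-0.6,"turn":0},{"dx":0,"dy":0,"dz":-0.5,"turn":0},{"dx":0,"dy":0,"dz":-0.5,"turn":0},{"dx":0,"dy":0,"dz":-0.5,"turn":0},{"dx":0,"dy":0,"dz":0,"turn":0},{"dx":0,"dy":0,"dz":0,"turn":0}])

```text
time: 15.12
tool_pos: [0.6118, 0.2005, 0.1988]
tcp_rot: [-2.221, -2.221, 0.001]
wrist_force: [0.9, -0.3, -2.7]
width: 0.428
```

Call:
jog_arm(motion=[{"dx":0,"dy":-0.15,"dz":-0.6,"turn":0},{"dx":0,"dy":0,"dz":-0.6,"turn":0},{"dx":0,"dy":0,"dz":-0.6,"turn":0},{"dx":0,"dy":0,"dz":-0.5,"turn":0},{"dx":0,"dy":0,"dz":0,"turn":0},{"dx":0,"dy":0,"dz":0,"turn":0}])

```text
time: 15.62
tool_pos: [0.6115, 0.1989, 0.1754]
tcp_rot: [-2.221, -2.221, 0.002]
wrist_force: [0.5, -0.1, -3.4]
width: 0.426
```

Call:
jog_arm(motion=[{"dx":0,"dy":0,"dz":-0.2,"turn":0},{"dx":0,"dy":0,"dz":-0.1,"turn":0},{"dx":0,"dy":0,"dz":-0.1,"turn":0},{"dx":0,"dy":0,"dz":0,"turn":0},{"dx":0,"dy":0,"dz":0,"turn":0}])

```text
time: 16.03
tool_pos: [0.6121, 0.199, 0.1724]
tcp_rot: [2.221, 2.221, 0.0]
wrist_force: [0.1, -0.6, -2.3]
width: 0.43
```

Call:
jog_arm(motion=[{"dx":0,"dy":0,"dz":-0.1,"turn":0},{"dx":0,"dy":0,"dz":0,"turn":0},{"dx":0,"dy":0,"dz":0,"turn":0}])

```text
time: 16.28
tool_pos: [0.6122, 0.1991, 0.172]
tcp_rot: [2.221, 2.221, 0.001]
wrist_force: [-1.1, -0.7, 0.7]
width: 0.426
```

The medium is touching down, so I'll release, lift and check.

Call:
jog_arm(motion=[{"dx":0,"dy":0,"dz":0,"turn":0},{"dx":0,"dy":0,"dz":0,"turn":0},{"dx":0,"dy":0,"dz":0,"turn":0},{"dx":0,"dy":0,"dz":0,"turn":0},{"dx":0,"dy":0,"dz":0,"turn":0},{"dx":0,"dy":0,"dz":0.5,"turn":0},{"dx":0,"dy":0,"dz":1,"turn":0},{"dx":0,"dy":0,"dz":2.5,"turn":0},{"dx":0,"dy":0,"dz":2.5,"turn":0},{"dx":0,"dy":0,"dz":2,"turn":0}], fingers=6.5)

```text
time: 17.12
tool_pos: [0.6126, 0.1991, 0.2592]
tcp_rot: [2.221, 2.221, 0.003]
wrist_force: [0.1, 0.9, -0.1]
width: 0.761
```

```bash
python3 c.py 0.143 0.167
```

```text
wrist flange 0.143 medz 0.1437 bboxmid [0.6135 0.208 ] size [0.11  0.091] 2856
wrist flange 0.167 medz 0.1677 bboxmid [0.6129 0.1989] size [0.089 0.09 ] 7310
wrist hubtop 0.185 medz 0.1855 bboxmid [0.6132 0.199 ] size [0.039 0.039] 1573
scene flange 0.143 medz 0.1431 bboxmid [0.6292 0.1993] size [0.08  0.109] 551
scene flange 0.167 medz 0.1672 bboxmid [0.6162 0.1996] size [0.09 0.09] 495
scene hubtop 0.185 medz 0.185 bboxmid [0.6149 0.1993] size [0.037 0.037] 117
side flange 0.143 medz 0.143 bboxmid [0.6122 0.1937] size [0.108 0.102] 449
side flange 0.167 medz 0.167 bboxmid [0.6122 0.1993] size [0.088 0.092] 372
side hubtop 0.185 medz 0.1849 bboxmid [0.612  0.1982] size [0.039 0.039] 99
[-0.4  0.2 -0. ] 17.2667
```

The medium is seated, with its flange at 0.167. Now the small.

Call:
jog_arm(motion=[{"dx":-1,"dy":-2,"dz":0,"turn":0},{"dx":-2,"dy":-3.2,"dz":0,"turn":0},{"dx":-2,"dy":-3.2,"dz":0,"turn":0},{"dx":-2,"dy":-3.2,"dz":0,"turn":0},{"dx":-2,"dy":-3.2,"dz":0,"turn":0},{"dx":-2,"dy":-3.2,"dz":0,"turn":0},{"dx":-2,"dy":-3.2,"dz":0,"turn":0},{"dx":-2,"dy":-3.2,"dz":-1,"turn":0},{"dx":-2,"dy":-3,"dz":-2,"turn":0},{"dx":-1.4,"dy":-1.8,"dz":-3,"turn":0},{"dx":0,"dy":0,"dz":-3,"turn":0},{"dx":0,"dy":0,"dz":0,"turn":0}])

```text
time: 18.27
tool_pos: [0.4218, -0.0926, 0.1596]
tcp_rot: [-2.217, -2.211, 0.009]
wrist_force: [-0.1, 0.9, -1.4]
width: 0.763
```

Call:
jog_arm(motion=[{"dx":0,"dy":0,"dz":0,"turn":0},{"dx":0,"dy":0,"dz":0,"turn":0}])

```text
time: 18.43
tool_pos: [0.4287, -0.0928, 0.1672]
tcp_rot: [2.221, 2.222, 0.001]
wrist_force: [1.6, 0.1, 0.4]
width: 0.76
```

```bash
python3 w.py 0.428 -0.0935 0.023 wS
```

```text
t 18.43 tcp [ 0.4287 -0.0928  0.1672] F [1.6 0.1 0.4]
enc 0.4276 -0.0929 D 0.04 990
bbox [ 0.4081 -0.1125] [ 0.4468 -0.0733] mid [ 0.4275 -0.0929]
```

Call:
jog_arm(motion=[{"dx":-0.1,"dy":0,"dz":-3,"turn":0},{"dx":0,"dy":0,"dz":-3,"turn":0},{"dx":0,"dy":0,"dz":-3,"turn":0},{"dx":0,"dy":0,"dz":-2.5,"turn":0},{"dx":0,"dy":0,"dz":-1.5,"turn":0},{"dx":0,"dy":0,"dz":-1,"turn":0},{"dx":0,"dy":0,"dz":0,"turn":0},{"dx":0,"dy":0,"dz":0,"turn":0},{"dx":0,"dy":0,"dz":0,"turn":0},{"dx":0,"dy":0,"dz":0,"turn":0}])

```text
time: 19.32
tool_pos: [0.4289, -0.0933, 0.028]
tcp_rot: [2.219, 2.22, 0.003]
wrist_force: [0.6, -0.7, 0.4]
width: 0.762
```

Call:
jog_arm(motion=[{"dx":-0.1,"dy":0,"dz":-0.8,"turn":0},{"dx":0,"dy":0,"dz":-0.5,"turn":0},{"dx":0,"dy":0,"dz":-0.3,"turn":0},{"dx":0,"dy":0,"dz":0,"turn":0},{"dx":0,"dy":0,"dz":0,"turn":0},{"dx":0,"dy":0,"dz":0,"turn":0}])

```text
time: 19.82
tool_pos: [0.4259, -0.093, 0.0102]
tcp_rot: [-2.221, -2.221, 0.0]
wrist_force: [0.1, 0.1, -0.3]
width: 0.76
```

Call:
jog_arm(motion=[{"dx":0.15,"dy":0,"dz":0,"turn":0},{"dx":0,"dy":0,"dz":0,"turn":0},{"dx":0,"dy":0,"dz":0,"turn":0}])

```text
time: 20.07
tool_pos: [0.4279, -0.0931, 0.0105]
tcp_rot: [2.221, 2.221, 0.0]
wrist_force: [-0.1, -0.5, 0.9]
width: 0.759
```

Call:
jog_arm(motion=[{"dx":0,"dy":0,"dz":0,"turn":0},{"dx":0,"dy":0,"dz":0,"turn":0},{"dx":0,"dy":0,"dz":0,"turn":0},{"dx":0,"dy":0,"dz":0,"turn":0},{"dx":0,"dy":0,"dz":0,"turn":0},{"dx":0,"dy":0,"dz":0,"turn":0},{"dx":0,"dy":0,"dz":1,"turn":0},{"dx":0,"dy":0,"dz":2,"turn":0},{"dx":0,"dy":0,"dz":2,"turn":0},{"dx":0,"dy":0,"dz":0,"turn":0},{"dx":0,"dy":0,"dz":0,"turn":0},{"dx":0,"dy":0,"dz":0,"turn":0}], fingers=3)

```text
time: 21.07
tool_pos: [0.4269, -0.0928, 0.0598]
tcp_rot: [-2.221, -2.221, 0.001]
wrist_force: [-0.4, -0.5, -2.2]
width: 0.426
```

```bash
python3 a.py
```

```text
t 21.07 tcp [ 0.4269 -0.0928  0.0598] F [-0.4 -0.5 -2.2] w 0.426
flange top slope [-0.    -0.019] z-tcp -0.0042 maxdy from tcp 0.0347 3790
held centre,R [ 0.4276 -0.0917  0.0338] minus tcp [0.0007 0.0011]
```

Call:
jog_arm(motion=[{"dx":0,"dy":0,"dz":3,"turn":0},{"dx":0,"dy":0,"dz":3.5,"turn":0},{"dx":0,"dy":0,"dz":3.5,"turn":0},{"dx":0.5,"dy":1,"dz":3.5,"turn":0},{"dx":1.5,"dy":2,"dz":3,"turn":0},{"dx":2,"dy":3,"dz":1.5,"turn":0},{"dx":2,"dy":3.2,"dz":0,"turn":0},{"dx":2,"dy":3.2,"dz":0,"turn":0},{"dx":2,"dy":3.2,"dz":0,"turn":0},{"dx":2,"dy":3.2,"dz":0,"turn":0},{"dx":2,"dy":3.2,"dz":0,"turn":0},{"dx":2,"dy":3.2,"dz":0,"turn":0}])

```text
time: 22.12
tool_pos: [0.5872, 0.1606, 0.2378]
tcp_rot: [-2.22, -2.221, 0.005]
wrist_force: [0.5, -1.2, -1.8]
width: 0.431
```

Call:
jog_arm(motion=[{"dx":1.5,"dy":2,"dz":0,"turn":0},{"dx":1,"dy":2,"dz":0,"turn":0},{"dx":0,"dy":0,"dz":0,"turn":0},{"dx":0,"dy":0,"dz":0,"turn":0},{"dx":0,"dy":0,"dz":0,"turn":0},{"dx":0,"dy":0,"dz":0,"turn":0}])

```text
time: 22.62
tool_pos: [0.6116, 0.1979, 0.2391]
tcp_rot: [-2.222, -2.22, 0.003]
wrist_force: [-0.3, -0.0, -1.7]
width: 0.429
```

```bash
python3 a.py
```

```text
t 22.62 tcp [0.6116 0.1979 0.2391] F [-0.3 -0.  -1.7] w 0.429
spindle [0.6123 0.21  ] 436
flange top slope [-0.002 -0.02 ] z-tcp -0.0042 maxdy from tcp 0.0348 3790
held centre,R [0.6124 0.1983 0.0346] minus tcp [0.0008 0.0003]
```

Call:
jog_arm(motion=[{"dx":0,"dy":0.1,"dz":-1,"turn":0},{"dx":0,"dy":0,"dz":-0.6,"turn":0},{"dx":0,"dy":0,"dz":-0.5,"turn":0},{"dx":0,"dy":0,"dz":-0.5,"turn":0},{"dx":0,"dy":0,"dz":-0.5,"turn":0},{"dx":0,"dy":0,"dz":-0.3,"turn":0},{"dx":0,"dy":0,"dz":0,"turn":0},{"dx":0,"dy":0,"dz":0,"turn":0}])

```text
time: 23.33
tool_pos: [0.6124, 0.2, 0.206]
tcp_rot: [-2.221, -2.221, 0.001]
wrist_force: [0.4, -0.2, -1.9]
width: 0.433
```

Call:
jog_arm(motion=[{"dx":0,"dy":-0.1,"dz":-0.3,"turn":0},{"dx":0,"dy":0,"dz":-0.3,"turn":0},{"dx":0,"dy":0,"dz":-0.2,"turn":0},{"dx":0,"dy":0,"dz":-0.1,"turn":0},{"dx":0,"dy":0,"dz":0,"turn":0},{"dx":0,"dy":0,"dz":0,"turn":0}])

```text
time: 23.83
tool_pos: [0.6124, 0.199, 0.1972]
tcp_rot: [-2.221, -2.221, 0.0]
wrist_force: [-0.2, -1.5, -2.1]
width: 0.426
```

Call:
jog_arm(motion=[{"dx":0,"dy":0,"dz":-0.1,"turn":0},{"dx":0,"dy":0,"dz":0,"turn":0},{"dx":0,"dy":0,"dz":0,"turn":0}])

```text
time: 24.08
tool_pos: [0.6125, 0.199, 0.1963]
tcp_rot: [2.221, 2.221, 0.0]
wrist_force: [-0.1, 0.7, -2.3]
width: 0.425
```

Call:
jog_arm(motion=[{"dx":0,"dy":0,"dz":-0.1,"turn":0},{"dx":0,"dy":0,"dz":0,"turn":0},{"dx":0,"dy":0,"dz":0,"turn":0}])

```text
time: 24.33
tool_pos: [0.6127, 0.1991, 0.1961]
tcp_rot: [2.221, 2.221, 0.001]
wrist_force: [-1.5, -0.3, 3.0]
width: 0.431
```

The small is touching down, so I'll release and lift clear.

Call:
jog_arm(motion=[{"dx":0,"dy":0,"dz":0,"turn":0},{"dx":0,"dy":0,"dz":0,"turn":0},{"dx":0,"dy":0,"dz":0,"turn":0},{"dx":0,"dy":0,"dz":0,"turn":0},{"dx":0,"dy":0,"dz":0,"turn":0},{"dx":0,"dy":0,"dz":0.5,"turn":0},{"dx":0,"dy":0,"dz":1,"turn":0},{"dx":0,"dy":0,"dz":2.5,"turn":0},{"dx":0,"dy":0,"dz":2.5,"turn":0},{"dx":0,"dy":0,"dz":2,"turn":0},{"dx":0,"dy":0,"dz":0,"turn":0},{"dx":0,"dy":0,"dz":0,"turn":0}], fingers=6.5)

```text
time: 25.33
tool_pos: [0.6138, 0.1994, 0.2835]
tcp_rot: [2.22, 2.22, 0.007]
wrist_force: [-0.4, 0.3, 0.2]
width: 0.763
```

```bash
python3 c.py 0.143 0.167 0.191
```

```text
wrist flange 0.143 medz 0.1436 bboxmid [0.6132 0.2044] size [0.11  0.098] 2472
wrist flange 0.167 medz 0.1677 bboxmid [0.6132 0.2029] size [0.089 0.082] 2520
wrist hubtop 0.185 medz 0.1864 bboxmid [0.6136 0.2023] size [0.023 0.033] 67
wrist flange 0.191 medz 0.1917 bboxmid [0.6136 0.1993] size [0.069 0.069] 3291
wrist hubtop 0.209 medz 0.2095 bboxmid [0.6135 0.1991] size [0.04 0.04] 1568
scene flange 0.143 medz 0.1431 bboxmid [0.6288 0.1994] size [0.081 0.11 ] 560
scene flange 0.167 medz 0.1671 bboxmid [0.6241 0.1997] size [0.071 0.089] 402
scene flange 0.191 medz 0.191 bboxmid [0.6165 0.1989] size [0.066 0.069] 243
scene hubtop 0.209 medz 0.2083 bboxmid [0.6125 0.1988] size [0.042 0.038] 134
side flange 0.143 medz 0.143 bboxmid [0.6125 0.1919] size [0.109 0.099] 451
side flange 0.167 medz 0.1669 bboxmid [0.6117 0.194 ] size [0.088 0.084] 319
side flange 0.191 medz 0.1909 bboxmid [0.6123 0.1972] size [0.067 0.067] 178
side hubtop 0.209 medz 0.2085 bboxmid [0.611  0.1971] size [0.038 0.038] 103
[-0.3  0.5 -0.6] 25.4833
```

View pics/chk191.png

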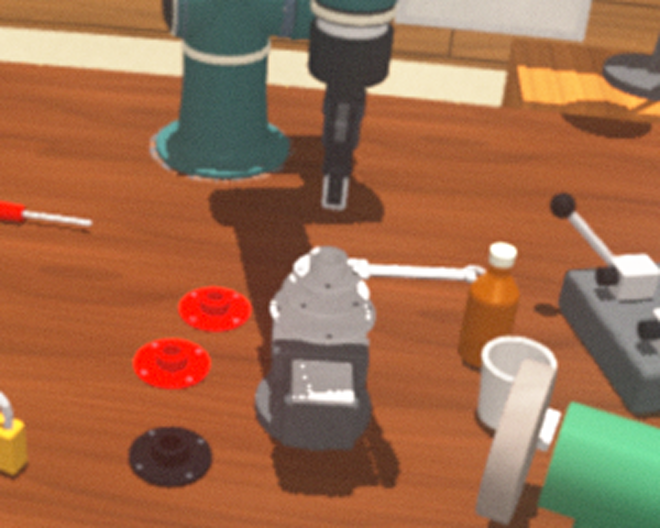

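The three spacers are stacked at (322,300) in the crop, and the gripper is clear above them. The bottle, the tin and the look-alikes are standing in place.

```bash
python3 -c "
from workcell import bot
print(bot.finish_job())"
```

```text
the job is handed in; nothing more can be done
None
```

All three spacers are on the arbor, hubs up: large on the shoulder, medium on it, small on top. I handed the job in at about 25.5 s; no verdict is reported.

- **Lowering:** I gripped each spacer by its hub and lowered it in small steps. I released each one only once the wrist force showed it was resting on its seat.
- **Heights:** In the last check, all three cameras put the flange tops within 1 mm of the seated heights (143, 167 and 191 mm above the bench).
- **Centring:** The wrist view right after each release put that spacer about 1–2 mm from the arbor axis. The scene camera's flange centres read up to 4 mm off in x when each was set down. I put that down to partial occlusion, because its hub-top readings and the side camera agree more closely.
- **Gripper:** It was about 7 cm above the stack and touching nothing, with the wrist force near zero.
- **Other objects:** The final picture showed the bottle, the tin and the red and black look-alikes standing as before. The padlock was only partly in that picture and the sleeve was outside it. I did not re-measure any of them; the arm never came close to the padlock or sleeve.

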